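# Take the left-hand burr carrier out of the twin grinder

## Task

The left-hand-threaded burr carrier of this twin grinder is due for new burrs. The two carriers look alike and nothing marks the threads, so find out by feel, with gentle tries either way, which one loosens clockwise, and force neither. Unscrew that one, lift it out and stand it upright in the steel tray without dropping it; leave the other carrier as it was and everything else where it is.

Things in the scene. Friction and masses are not known exactly. Their poses are not given: they have to be found in the camera images.
- grinder: Twin coffee grinder, no hoppers, fixed: white body 180 mm deep (x), 270 mm wide (y), 180 mm high, two small forks in front, aluminium head plate on top with two screwed-in burr carriers. Origin at the centre of its underside, y to its left, z up. The burr sets turn opposite ways: one seat is threaded left-hand (unscrews clockwise seen from above), the other right-hand; which is which varies and cannot be seen.
- seat_1 (a point): Middle of seat 1 (62 mm to the grinder's +y), at the head plate's top, 180 mm above the table. Coarse three-start thread, self-holding: a carrier loosened 1.1 to 1.35 rad from its start has risen 4 to 5 mm and lifts straight out; earlier its pins catch, past 1.4 rad they meet the next start. A spring ring below pushes it up with 12 to 18 N, so the loosening way it turns with under 0.3 N m all along.
- seat_2 (a point): Middle of seat 2 (62 mm to the grinder's -y), at the head plate's top, 180 mm above the table. Thread as in seat 1 but of the opposite hand. The tightening way a carrier gives only 0.1 to 0.2 rad, then binds on the plate, softly: turning the gripper 0.3 to 0.4 rad brings 0.45 N m or more, a firm but harmless try; 0.8 N m and up is forcing it.
- carrier_1_grip (a point): Burr carrier 1, in seat 1: a knurled brass flange disc 76 mm across and 6 mm thick with an upright black grip bar over it, 52 mm long (its x), 14 mm wide (its y), rising 26 mm above the flange. Below the flange, hidden: a skirt 51 mm across, 16 mm long. The point is on the axis in the bar, 12 mm below the bar's top, 14 mm above the flange, 36 mm above the skirt's underside. 0.36 to 0.59 kg.
- carrier_2_grip (a point): Burr carrier 2, in seat 2: a knurled brass flange disc 76 mm across and 6 mm thick with an upright black grip bar over it, 52 mm long (its x), 14 mm wide (its y), rising 26 mm above the flange. Below the flange, hidden: a skirt 51 mm across, 16 mm long. The point is on the axis in the bar, 12 mm below the bar's top, 14 mm above the flange, 36 mm above the skirt's underside. 0.36 to 0.59 kg.
- carrier_1_end (a point): End of carrier 1's grip bar on the carrier's own +x side, 26 mm from its axis, level with its grip point; it shows how far the carrier has turned. At the start the bar lies along the grinder's x within 0.04 rad.
- carrier_2_end (a point): End of carrier 2's grip bar on the carrier's own +x side, 26 mm from its axis, level with its grip point; it shows how far the carrier has turned. At the start the bar lies along the grinder's x within 0.04 rad.
- tray: Shallow steel service tray, fixed, 130 mm (x) by 170 mm (y), floor 3 mm thick, rim 16 mm high. Origin at the centre of its underside on the table. A carrier set down on its floor stands on its skirt, the flange just above the rim.
- brush_mid (a point): Black cleaning brush, 30 x 192 x 26 mm, lying on the table; the point is 9 mm above the table at its middle. A bystander.
- shot_mid (a point): Shot glass, 50 mm in diameter, 64 mm high, standing on the table; the point is half-way up its axis. A bystander.
- glass_mid (a point): Clear water glass, 80 mm in diameter, 91 mm high, standing on the table; the point is half-way up its axis. A bystander.
There are look-alikes about, which are no part of the job. What is shaped like the part that bears carrier_1_grip but blue or green is not meant.

How it is judged:
On the way, in this order (a step that is already met when the one before it is completed fails the run):
1. one carrier has been turned at least half a radian (29 degrees) clockwise, seen from above, while still in its seat (((x of carrier_1_grip in the frame of grinder between -0.005 and 0.005 m and y of carrier_1_grip in the frame of grinder between 0.057 and 0.067 m and y of carrier_1_end in the frame of grinder below 0.0495 m and x of carrier_1_end in the frame of grinder above 0 m and z of carrier_1_grip in the frame of grinder below 0.212 m) or (x of carrier_2_grip in the frame of grinder between -0.005 and 0.005 m and y of carrier_2_grip in the frame of grinder between -0.067 and -0.057 m and y of carrier_2_end in the frame of grinder below -0.0745 m and x of carrier_2_end in the frame of grinder above 0 m and z of carrier_2_grip in the frame of grinder below 0.212 m))), for 0.1 s.
2. that carrier is lifted at least 30 mm out of its seat, the other one is still as it was (((z of carrier_1_grip in the frame of grinder above 0.23 m and distance of carrier_2_end from where it was at the start of the episode below 0.006 m and distance of carrier_2_grip from where it was at the start of the episode below 0.005 m) or (z of carrier_2_grip in the frame of grinder above 0.23 m and distance of carrier_1_end from where it was at the start of the episode below 0.006 m and distance of carrier_1_grip from where it was at the start of the episode below 0.005 m))), for 0.1 s.
At the end, for the whole second after the job is handed in: The left-hand carrier stands upright (within 0.1 rad) on the floor of the tray, its axis within 38 mm of the tray's middle along the tray's x and 58 mm along its y; the other carrier is in its seat, its centre within 5 mm and its grip end within 6 mm of where they were (((x of carrier_1_grip in the frame of tray between -0.038 and 0.038 m and y of carrier_1_grip in the frame of tray between -0.058 and 0.058 m and z of carrier_1_grip in the frame of tray between 0.033 and 0.045 m and angle between carrier_1_grip's own z axis and vertical below 0.1 rad and distance of carrier_2_end from where it was at the start of the episode below 0.006 m and distance of carrier_2_grip from where it was at the start of the episode below 0.005 m) or (x of carrier_2_grip in the frame of tray between -0.038 and 0.038 m and y of carrier_2_grip in the frame of tray between -0.058 and 0.058 m and z of carrier_2_grip in the frame of tray between 0.033 and 0.045 m and angle between carrier_2_grip's own z axis and vertical below 0.1 rad and distance of carrier_1_end from where it was at the start of the episode below 0.006 m and distance of carrier_1_grip from where it was at the start of the episode below 0.005 m))); the robot touches nothing.
It fails at once if a carrier clamped or pressed onto the grinder's head plate with more than 30 N (contact force between carrier_1 and grinder above 30 N).
It fails at once if a carrier dropped or banged on the tray (more than 60 N) (contact force between carrier_1 and tray above 60 N).
It fails at once if a carrier clamped or pressed onto the grinder's head plate with more than 30 N (contact force between carrier_2 and grinder above 30 N).
It fails at once if a carrier dropped or banged on the tray (more than 60 N) (contact force between carrier_2 and tray above 60 N).
It fails at once if the brush, the shot glass or the water glass moved by more than 30 mm (distance of any of brush_mid, shot_mid, glass_mid from where it was at the start of the episode above 0.03 m).
It also fails if it takes over 66 s, if anything falls off the work surface, if the arm or the gripper's body presses on something with over 40 N, if the wrist force passes 120 N, or if a joint passes its speed limit or range.

## Robot

A 6-joint arm with a two-finger parallel gripper is mounted at the origin on the work surface; the furniture and walls round the work are solid. World frame = base frame: x ahead of the robot, y to its left, z up, the work surface at z = 0. Lengths are in m, angles in rad, forces in N, time in s.
With the tool pointing down it reaches from about 0.25 to 0.85 m from the base axis. Payload 12.5 kg.
Tool frame: the origin (TCP) lies midway between the tips of the shut fingers; the grasp point (between the pads) lies 19 mm behind it (ctrl.hold_point_z is the z of the grasp point in the tool frame, in m); z points along the fingers, y is the line along which they close (so a half turn about z gives the same grasp; the last joint's range is limited). The gripper opens to 93 mm and grips with 3 to 60 N. Pads are 15 mm wide; open, the fingers measure 128 mm over their backs; the gripper's body (75 mm by 188 mm) begins 65 mm behind the grasp point.
Start: joints at [1.239, 0.351, 1.652, -0, 1.139, -0.085], TCP at [0.134, 0.533, 0.219] pointing down, gripper open.
Joint ranges: [-2.75, 2.75], [-0.79, 2.1], [0.01, 2.65], [-1.57, 4.71], [0.07, 3.14], [-2.87, 2.87]. Speed limits (rad/s): [2.22, 2.22, 2.79, 3.14, 3.14, 3.14].

## Interface

Orientations are given as a unit quaternion [x, y, z, w].
In Python, from cell import ctrl, imaging, workorder gives the robot as it stands.
- The arm moves only by the tool send_rows, never from a script. Its argument "motion" is a list of rows, each a list of 4 numbers: the shift along the tool's x, y, z scaled (see below), then the turn about the tool's z scaled (see below). A call has 1 to 20 rows; each row is the pose to reach, as a shift and turn from the pose commanded when the call began, along the tool's axes at that moment; what a row does not reach only later rows make up. The controller multiplies each number of a shift by 0.4 m and each number of a turn by 90 degrees. A row lasts 1/8 s, in which the tool goes at most 62.5 mm and 10.7 degrees, less where a joint would pass 70% of its speed; a pose out of reach is approached as far as the arm can. A call with a number of a shift or a turn outside -1 to 1 is refused whole. A call with a gripper value outside its range is refused whole. "claw" is the closure in counts, from 0 (fully open) to 255 (shut), set as the call begins (left out, the last holds). The fingers move at their own pace and stop on an object; "force" is the grip in N (left out, the last holds). Time passes only in rows, so rows that repeat a pose let the fingers close. It gives the time, the measured TCP pose, the force, the opening and the grip force at its end, in the units of the state.
- ctrl.sense(): the state, without advancing time (a new reading comes with each control period).
- imaging.read_camera(name): name is "scene" or "side" or "wrist"; returns a dict with "pixels" (420x560x3 uint8, blue, green, red), "fx", "fy", "cx", "cy" (pixels), "cam_to_world" (4x4, takes a point from camera to world coordinates); the wrist camera has in their place "T_tool_cam" (4x4, takes a point from camera to tool coordinates, whose origin is the TCP and whose axes are the flange's). Camera axes: x right, y down, z forward; pixel columns grow to the right and rows downward; lengths in m; the calibration is good to about 2 mm. A picture is of the moment at which its call begins: read the wrist's pose just before it. There is no depth.
- workorder.hand_in(): hands the job in; it is judged then, once.
The state is a dict: "time": time; "joints": joint angles; "qd": joint speeds; "effort": joint torques, N m; "tool_pos": TCP position; "eef_rot": TCP orientation; "wrist_force": force on the tool from outside, world axes, zero at the start; "moment": the same for the moment, N m; "finger_gap": finger opening in m; "gripper_force": force on a finger pad.
Only numpy, scipy, OpenCV 4.12 (cv2) and the standard library are available. Lean on these libraries where they do the work, as an engineer would, in place of code of your own. Each camera call takes 0.05 s, during which the arm holds its last target. There are 200 camera calls.

## Working session

There is one attempt and no reset: what is moved stays moved. The work goes in short steps, Python scripts to look and compute and a tool call to move; the robot and the scene stay as the last step left them, time stands still between calls to the robot, and variables do not carry over. Pictures are saved under pics/ and viewed, at most 10 in all, crops included, and the job is handed in when it is done.

Besides the shell and the picture viewer there is one more tool, called after "Emit:" by a JSON object that holds its "method" and its "body", one argument or row to a line. send_rows: Moves the arm, as the interface text tells. Shifts and turns lie within -1 to 1; 1 stands for 0.4 m of shift or 90 degrees of turn. Its arguments: {"type":"object","properties":{"motion":{"type":"array","items":{"type":"array","items":{"type":"number","minimum":-1,"maximum":1}}},"claw":{"type":"number"},"force":{"type":"number"}},"required":["motion"]}

```bash
mkdir -p pics; cat > h.py <<'E'
import numpy as np, cv2, json
from cell import ctrl, imaging, workorder
from scipy.spatial.transform import Rotation as R
def T(s):
    M=np.eye(4); M[:3,:3]=R.from_quat(s['eef_rot']).as_matrix(); M[:3,3]=s['tool_pos']; return M
def grab(n):
    s=ctrl.sense(); c=imaging.read_camera(n)
    c['M']=np.array(c['cam_to_world']) if n!='wrist' else T(s)@np.array(c['T_tool_cam'])
    return c
def ray(c,u,v,z):
    d=c['M'][:3,:3]@np.array([(u-c['cx'])/c['fx'],(v-c['cy'])/c['fy'],1]); o=c['M'][:3,3]
    return o+d*(z-o[2])/d[2]
def proj(c,p):
    q=np.linalg.inv(c['M'])@np.append(p,1); return c['fx']*q[0]/q[2]+c['cx'],c['fy']*q[1]/q[2]+c['cy']
def go(p,yaw_rel=0):
    "shift numbers in tool axes to TCP target p"
    s=ctrl.sense(); return np.round(T(s)[:3,:3].T@(np.array(p)-s['tool_pos'])/0.4,4)
E
python3 - <<'E'
from h import *
a=[grab(n)['pixels'] for n in('scene','side','wrist')]
import pickle
for n in ('scene','side'):
    c=grab(n); print(n,np.round(c['M'],3).tolist(),c['fx'],c['cx'],c['cy'])
cv2.imwrite('pics/scene.png',cv2.resize(a[0],(800,600)));cv2.imwrite('pics/side.png',cv2.resize(a[1],(800,600)));cv2.imwrite('pics/wrist.png',a[2])
print(ctrl.sense(),ctrl.hold_point_z)
E
```

```text
scene [[0.559, -0.503, 0.659, -0.438], [-0.829, -0.342, 0.442, -0.614], [0.003, -0.793, -0.609, 1.002], [0.0, 0.0, 0.0, 1.0]] 526.4006173062879 282.8434959008532 214.06048400887278
side [[-0.974, -0.111, 0.197, 0.172], [-0.225, 0.562, -0.796, 1.289], [-0.022, -0.82, -0.572, 1.075], [0.0, 0.0, 0.0, 1.0]] 538.2318782336508 286.92363715849706 209.2802714151569
{'time': 0.25, 'joints': array([ 1.23940399e+00,  3.50946240e-01,  1.65207253e+00, -1.21698101e-05,
        1.13908830e+00, -8.46067346e-02]), 'qd': array([-0.00019097, -0.00246543, -0.00171133, -0.00106476,  0.00016588,
        0.00058263]), 'effort': array([-6.18031827e-04, -4.96885943e+01, -2.85092515e+01,  6.98278123e-02,
        2.43887922e-02, -6.66098140e-05]), 'tool_pos': array([0.13428926, 0.53319273, 0.21839394]), 'eef_rot': array([ 1.23077380e-01,  9.92397044e-01, -2.52808193e-04, -4.77079661e-05]), 'wrist_force': array([ 0.20744885,  0.13646598, -0.00864558]), 'moment': array([ 0.06414973, -0.0271061 ,  0.01273463]), 'gripper_force': 0.0, 'finger_gap': 0.09300213704980136} -0.0188
```

View pics/scene.png

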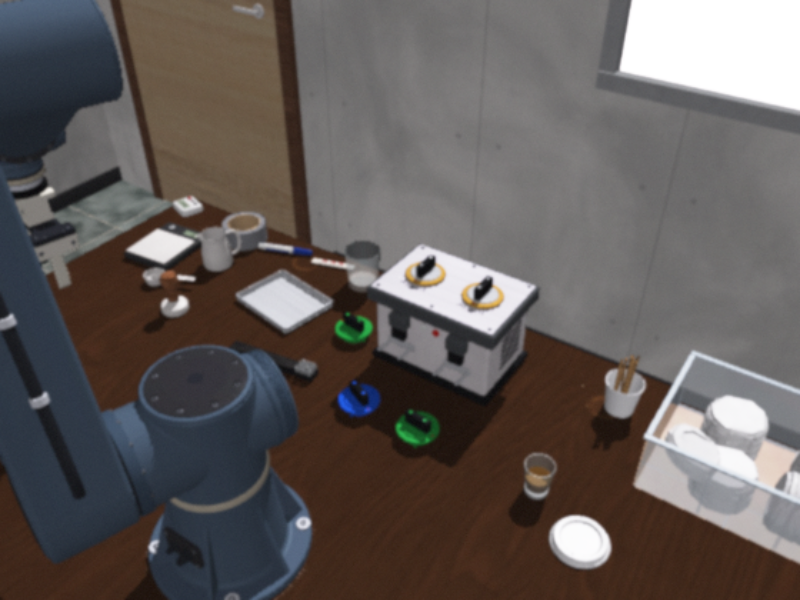

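View pics/side.png

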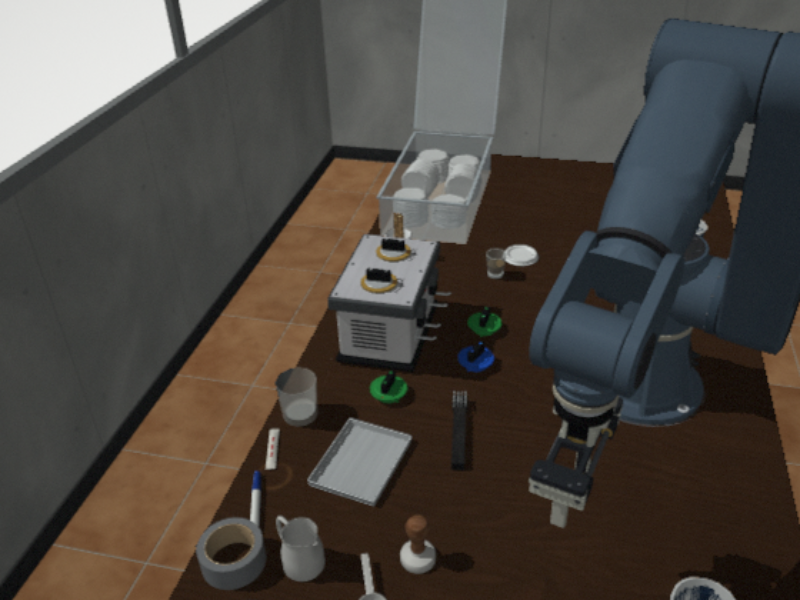

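The scene view shows the two gold-flanged carriers on the white grinder at (425,272) and (483,295); in the side view they are at (380,281) and (394,252). The look-alikes have blue and green flanges and stand on the table: scene (358,398), (417,428), (353,328). Brass flange colour and the head-plate seat pick out the right ones. The tray is at scene (284,301) and side (362,462).

```bash
cat > m.py <<'E'
from h import *
def gold(c):
    h=cv2.cvtColor(c['pixels'],cv2.COLOR_BGR2HSV)
    m=cv2.inRange(h,(12,110,110),(32,255,255)); return m
if __name__=='__main__':
    roi={'scene':(270,160,380,230),'side':(225,155,320,215)}
    troi={'scene':(160,185,236,236),'side':(210,290,292,355)}
    crops=[]
    for n in roi:
        c=grab(n); m=gold(c); x0,y0,x1,y1=roi[n]; k=np.zeros_like(m); k[y0:y1,x0:x1]=m[y0:y1,x0:x1]
        k=cv2.morphologyEx(k,cv2.MORPH_CLOSE,np.ones((5,5)))
        cs=[q for q in cv2.findContours(k,cv2.RETR_EXTERNAL,cv2.CHAIN_APPROX_NONE)[0] if cv2.contourArea(q)>40]
        for q in cs:
            P=np.array([ray(c,u,v,.184) for u,v in cv2.convexHull(q)[:,0].astype(float)])[:,:2].astype(np.float32)
            (cx,cy),r=cv2.minEnclosingCircle(P); print(n,'flange',round(cx,4),round(cy,4),'r',round(r,4),cv2.boundingRect(q))
        x0,y0,x1,y1=troi[n]; h=cv2.cvtColor(c['pixels'],cv2.COLOR_BGR2HSV)
        k=np.zeros_like(m); k[y0:y1,x0:x1]=cv2.inRange(h,(0,0,90),(180,70,255))[y0:y1,x0:x1]
        q=max(cv2.findContours(k,cv2.RETR_EXTERNAL,cv2.CHAIN_APPROX_NONE)[0],key=cv2.contourArea)
        P=np.array([ray(c,u,v,.012) for u,v in cv2.convexHull(q)[:,0].astype(float)])[:,:2].astype(np.float32)
        print(n,'tray',cv2.minAreaRect(P))
        x0,y0,x1,y1=roi[n]; crops.append(cv2.resize(c['pixels'][y0:y1,x0:x1],(400,300),interpolation=cv2.INTER_CUBIC))
    cv2.imwrite('pics/crop.png',np.hstack(crops))
E
python3 m.py
```

```text
scene flange 0.5541 -0.1205 r 0.0372 (324, 200, 28, 16)
scene flange 0.5541 0.0035 r 0.0368 (284, 187, 27, 13)
scene tray ((0.5098936557769775, 0.33716148138046265), (0.19159796833992004, 0.14570917189121246), 80.30824279785156)
side flange 0.5586 -0.0004 r 0.0377 (253, 192, 25, 12)
side flange 0.6664 -0.0699 r 0.1785 (225, 155, 37, 60)
side tray ((0.51300448179245, 0.33482739329338074), (0.18455253541469574, 0.13614259660243988), 79.97709655761719)
```

View pics/crop.png

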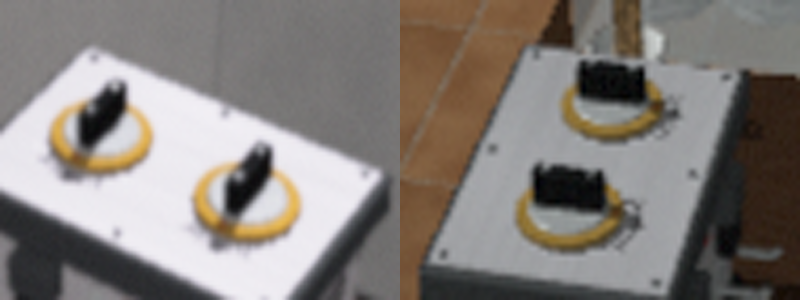

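The crop shows both carriers: brass flange, black grip bar along world x, seated in the aluminium plate. The two flange centres lie 124 mm apart, as they should. I'll approach the +y one (A).

Emit:
{"method": "send_rows", "body": {
  "motion": [
    [0,0,-0.15,0],
    [-0.1,-0.08,-0.28,0],
    [-0.25,-0.19,-0.28,0],
    [-0.4,-0.31,-0.28,0],
    [-0.55,-0.42,-0.28,0],
    [-0.67,-0.516,-0.28,0],
    [-0.67,-0.516,-0.28,0]
  ],
  "claw": 140,
  "force": 45
}}

```text
time: 1.23
tool_pos: [0.3449, 0.2657, 0.3308]
eef_rot: [0.124, 0.992, 0.0, 0.0]
wrist_force: [-0.2, 0.7, 0.7]
finger_gap: 0.042
gripper_force: 0.0
```

Emit:
{"method": "send_rows", "body": {
  "motion": [
    [-0.12,-0.08,0,-0.04],
    [-0.25,-0.19,0,-0.08],
    [-0.4,-0.31,0,-0.12],
    [-0.55,-0.42,0,-0.157],
    [-0.67,-0.516,0,-0.157],
    [-0.67,-0.516,0,-0.157],
    [-0.67,-0.516,0,-0.157]
  ]
}}

```text
time: 2.1
tool_pos: [0.5539, 0.0006, 0.33]
eef_rot: [0.001, 1.0, -0.0, -0.0]
wrist_force: [0.4, 0.4, 0.4]
finger_gap: 0.0419
gripper_force: 0.0
```

```bash
python3 - <<'E'
from h import *
c=grab('wrist'); cv2.imwrite('pics/w1.png',c['pixels']); s=ctrl.sense(); print(s['time'],s['tool_pos'],s['eef_rot'],s['finger_gap'],s['joints'])
for p in [(.556,.001,.184),(.555,-.122,.184)]: print(proj(c,p))
E
```

```text
2.15 [0.55321359 0.00173063 0.33021932] [ 7.33484029e-04  9.99999644e-01  1.11224561e-04 -4.01613415e-04] 0.041734058560000835 [-8.11040780e-02  2.67375703e-01  1.48929937e+00  1.59976276e-04
  1.38573608e+00 -1.65046294e+00]
(np.float64(279.6157252801675), np.float64(198.50144713350568))
(np.float64(144.69937378187979), np.float64(197.737750106191))
```

View pics/w1.png

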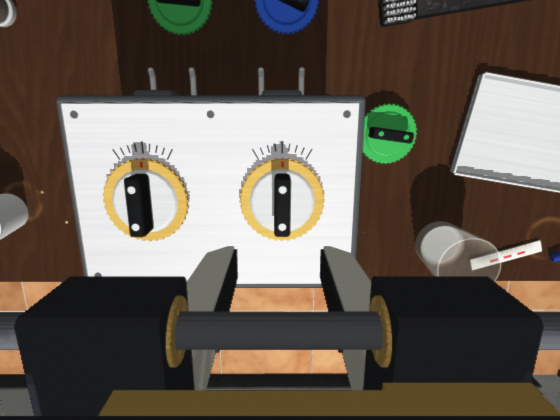

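The wrist picture shows flange A centred near (282,199) and B near (146,199). Both bars are nearly vertical in the image, i.e. along world x.

```bash
cat > w.py <<'E'
from m import *
c=grab('wrist'); m=gold(c); m[250:]=0; m=cv2.morphologyEx(m,cv2.MORPH_CLOSE,np.ones((5,5)))
for q in cv2.findContours(m,cv2.RETR_EXTERNAL,cv2.CHAIN_APPROX_NONE)[0]:
    if cv2.contourArea(q)<1500: continue
    P=np.array([ray(c,u,v,.184) for u,v in cv2.convexHull(q)[:,0].astype(float)])[:,:2].astype(np.float32)
    (x,y),r=cv2.minEnclosingCircle(P); e=cv2.fitEllipse(P)
    k=np.zeros_like(m); cv2.fillConvexPoly(k,cv2.convexHull(q),255)
    k&=cv2.inRange(c['pixels'],(0,0,0),(60,60,60))
    b=max(cv2.findContours(k,cv2.RETR_EXTERNAL,cv2.CHAIN_APPROX_NONE)[0],key=cv2.contourArea)
    B=np.array([ray(c,u,v,.212) for u,v in b[:,0].astype(float)])[:,:2].astype(np.float32)
    print('flange',np.round([x,y,r],4),'ell',np.round(e[0],4),np.round(e[1],4),'bar',cv2.minAreaRect(B))
s=ctrl.sense(); print(s['time'],s['tool_pos'],s['moment'],s['wrist_force'])
E
python3 w.py
```

```text
flange [0.5575 0.0027 0.0386] ell [0.5576 0.0027] [0.0763 0.0767] bar ((0.555013120174408, 0.0027948550414294004), (0.012460276484489441, 0.05351432412862778), 89.69459533691406)
flange [ 0.5579 -0.1214  0.0391] ell [ 0.5575 -0.1216] [0.0765 0.0776] bar ((0.5548710227012634, -0.11684291809797287), (0.01981210708618164, 0.05354202911257744), 89.76115417480469)
2.2 [0.55289065 0.00242768 0.33047204] [ 0.00805367 -0.02961843 -0.00310274] [ 0.41372473  0.26702442 -0.0657842 ]
```

Emit:
{"method": "send_rows", "body": {
  "motion": [
    [-0.009,0.001,0.1,0],
    [-0.009,0.001,0.2,0],
    [-0.009,0.001,0.28,0],
    [-0.009,0.001,0.32,0],
    [-0.009,0.001,0.335,0],
    [-0.009,0.001,0.349,0],
    [-0.009,0.001,0.349,0],
    [-0.009,0.001,0.349,0]
  ]
}}

```text
time: 3.2
tool_pos: [0.5571, 0.0025, 0.1917]
eef_rot: [0.0, 1.0, -0.0, 0.0]
wrist_force: [-0.3, 0.2, 0.1]
finger_gap: 0.0417
gripper_force: 0.0
```

```bash
cat > st.py <<'E'
from h import *
s=ctrl.sense()
x=T(s)[:3,0]
print(round(s['time'],2),'pos',np.round(s['tool_pos'],4),'yaw',round(float(np.arctan2(x[1],x[0])),4),'F',np.round(s['wrist_force'],1),'M',np.round(s['moment'],3),'gap',round(s['finger_gap'],4),s['gripper_force'],'j6',round(s['joints'][5],3))
E
python3 st.py
```

```text
3.2 pos [0.5571 0.0025 0.1917] yaw 3.1414 F [-0.3  0.2  0.1] M [-0.056  0.042  0.   ] gap 0.0417 0.0 j6 -1.65
```

Close on the bar.

Emit:
{"method": "send_rows", "body": {
  "motion": [
    [0,0,0,0],
    [0,0,0,0],
    [0,0,0,0],
    [0,0,0,0],
    [0,0,0,0]
  ],
  "claw": 255,
  "force": 45
}}

```text
time: 3.82
tool_pos: [0.5569, 0.0029, 0.1912]
eef_rot: [0.0, 1.0, 0.0, 0.0]
wrist_force: [-1.1, 5.0, 1.9]
finger_gap: 0.0138
gripper_force: 45.0
```

```bash
python3 st.py
```

```text
3.83 pos [0.5569 0.0029 0.1912] yaw 3.1414 F [-1.1  5.   1.9] M [0.863 0.11  0.009] gap 0.0138 44.98914957046509 j6 -1.65
```

Emit:
{"method": "send_rows", "body": {
  "motion": [
    [0,0.001,0,0.03],
    [0,0.001,0,0.06],
    [0,0.001,0,0.09],
    [0,0.001,0,0.12],
    [0,0.001,0,0.12]
  ]
}}

```text
time: 4.45
tool_pos: [0.5568, 0.0028, 0.1907]
eef_rot: [0.094, 0.996, -0.0, -0.0]
wrist_force: [2.3, 2.1, -3.8]
finger_gap: 0.0137
gripper_force: 45.2
```

```bash
python3 st.py
```

```text
4.45 pos [0.5568 0.0028 0.1907] yaw 2.954 F [ 2.3  2.1 -3.8] M [ 0.222 -0.174  0.564] gap 0.0137 45.23611664772034 j6 -1.461
```

Turning A clockwise meets 0.56 N m after 0.19 rad, so it binds and A is right-hand. I'll turn it back to where it was and read the torque on the way.

Emit:
{"method": "send_rows", "body": {
  "motion": [
    [0,0,0,-0.03],
    [0,0,0,-0.06],
    [0,0,0,-0.09],
    [0,0,0,-0.12],
    [0,0,0,-0.12]
  ]
}}

```text
time: 5.08
tool_pos: [0.5568, 0.0026, 0.1912]
eef_rot: [-0.0, 1.0, -0.0, -0.0]
wrist_force: [-1.2, -1.2, 0.7]
finger_gap: 0.0138
gripper_force: 45.0
```

```bash
python3 st.py
```

```text
5.08 pos [0.5568 0.0026 0.1912] yaw -3.1415 F [-1.2 -1.2  0.7] M [-0.174  0.214  0.02 ] gap 0.0138 44.990513920784 j6 -1.649
```

Torque is back to zero and the pose is the original one. Releasing A, going to B.

Emit:
{"method": "send_rows", "body": {
  "motion": [
    [0,0,0,0],
    [0,0,0,0],
    [0,0,0,0],
    [0,0,-0.03,0],
    [0,0,-0.1,0],
    [0,-0.1,-0.15,0],
    [0,-0.2,-0.15,0],
    [0,-0.31,-0.15,0],
    [0,-0.31,-0.15,0],
    [0,-0.31,-0.15,0]
  ],
  "claw": 140
}}

```text
time: 6.32
tool_pos: [0.5569, -0.1207, 0.2515]
eef_rot: [0.0, 1.0, 0.0, 0.0]
wrist_force: [0.3, -0.4, 0.2]
finger_gap: 0.0422
gripper_force: 0.0
```

```bash
python3 w.py; python3 st.py
```

```text
flange [0.5575 0.0023 0.0391] ell [0.557  0.0024] [0.0761 0.0777] bar ((0.546841561794281, -0.004268513061106205), (0.023459460586309433, 0.038894474506378174), 89.93629455566406)
flange [ 0.5572 -0.1214  0.0386] ell [ 0.556  -0.1214] [0.0739 0.0766] bar ((0.5468252301216125, -0.12135102599859238), (0.01271908264607191, 0.03897523880004883), 89.53423309326172)
6.375 [ 0.55688358 -0.1203219   0.25141345] [ 0.04643962 -0.06934154 -0.05732602] [ 0.02874759  0.33144846 -0.12264535]
6.38 pos [ 0.5569 -0.1203  0.2514] yaw -3.1412 F [ 0.   0.3 -0.1] M [ 0.046 -0.069 -0.057] gap 0.042 0.0 j6 -1.866
```

Emit:
{"method": "send_rows", "body": {
  "motion": [
    [0,-0.001,0.06,0],
    [0,-0.001,0.11,0],
    [0,-0.001,0.14,0],
    [0,-0.001,0.15,0],
    [0,-0.001,0.15,0],
    [0,-0.001,0.15,0]
  ]
}}

```text
time: 7.12
tool_pos: [0.5572, -0.1215, 0.1917]
eef_rot: [0.0, 1.0, -0.0, 0.001]
wrist_force: [-0.4, -0.2, 0.1]
finger_gap: 0.0421
gripper_force: 0.0
```

Emit:
{"method": "send_rows", "body": {
  "motion": [
    [0,0,0,0],
    [0,0,0,0],
    [0,0,0,0],
    [0,0,0,0],
    [0,0,0,0]
  ],
  "claw": 255,
  "force": 45
}}

```text
time: 7.75
tool_pos: [0.5568, -0.1211, 0.1911]
eef_rot: [0.0, 1.0, 0.0, 0.0]
wrist_force: [-0.6, 5.6, 1.6]
finger_gap: 0.0137
gripper_force: 45.0
```

Emit:
{"method": "send_rows", "body": {
  "motion": [
    [0,0,0,0.03],
    [0,0,0,0.06],
    [0,0,0,0.09],
    [0,0,0,0.12],
    [0,0,0,0.12]
  ]
}}

```text
time: 8.38
tool_pos: [0.5572, -0.122, 0.1918]
eef_rot: [0.094, 0.996, -0.0, 0.001]
wrist_force: [-0.7, -0.1, 6.1]
finger_gap: 0.0136
gripper_force: 45.0
```

```bash
python3 st.py
```

```text
8.38 pos [ 0.5572 -0.122   0.1918] yaw 2.9525 F [-0.7 -0.1  6.1] M [ 0.092  0.211 -0.034] gap 0.0136 44.99706029891968 j6 -1.678
```

B turns freely clockwise (0.03 N m at 0.19 rad) and rises, so it is the left-hand one. Continuing to 1.2 rad with a matching rise.

Emit:
{"method": "send_rows", "body": {
  "motion": [
    [0,0,-0.001,0.05],
    [0,0,-0.002,0.1],
    [0,0,-0.003,0.15],
    [0,0,-0.004,0.2],
    [0,0,-0.005,0.25],
    [0,0,-0.006,0.3],
    [0,0,-0.0065,0.35],
    [0,0,-0.007,0.4],
    [0,0,-0.0075,0.4]
  ]
}}

```text
time: 9.5
tool_pos: [0.5571, -0.1221, 0.1944]
eef_rot: [0.397, 0.918, -0.0, 0.001]
wrist_force: [-0.2, -1.9, 2.1]
finger_gap: 0.0137
gripper_force: 45.0
```

```bash
python3 st.py
```

```text
9.5 pos [ 0.5571 -0.1221  0.1944] yaw 2.3251 F [-0.2 -1.9  2.1] M [-0.403 -0.082 -0.024] gap 0.0137 44.994943141937256 j6 -1.051
```

Emit:
{"method": "send_rows", "body": {
  "motion": [
    [0,0,-0.001,0.05],
    [0,0,-0.002,0.1],
    [0,0,-0.003,0.15],
    [0,0,-0.0035,0.2],
    [0,0,-0.004,0.255],
    [0,0,-0.004,0.255],
    [0,0,-0.004,0.255]
  ]
}}

```text
time: 10.38
tool_pos: [0.5565, -0.1215, 0.1951]
eef_rot: [0.571, 0.821, -0.0, -0.0]
wrist_force: [-1.1, 1.0, -6.0]
finger_gap: 0.0134
gripper_force: 45.0
```

```bash
python3 st.py
```

```text
10.38 pos [ 0.5565 -0.1215  0.1951] yaw 1.9267 F [-1.1  1.  -6. ] M [-0.13   0.006 -0.018] gap 0.0134 44.98751163482666 j6 -0.652
```

Emit:
{"method": "send_rows", "body": {
  "motion": [
    [0,0,-0.005,0],
    [0,0,-0.01,0],
    [0,0,-0.015,0],
    [0,0,-0.02,0],
    [0,0,-0.02,0]
  ]
}}

```text
time: 11.0
tool_pos: [0.5569, -0.1215, 0.2039]
eef_rot: [0.572, 0.82, 0.0, 0.0]
wrist_force: [-0.7, 0.4, -5.2]
finger_gap: 0.0135
gripper_force: 45.0
```

```bash
python3 st.py
```

```text
11.0 pos [ 0.5569 -0.1215  0.2039] yaw 1.9242 F [-0.7  0.4 -5.2] M [-0.091 -0.014 -0.035] gap 0.0135 44.98749375343323 j6 -0.65
```

Emit:
{"method": "send_rows", "body": {
  "motion": [
    [0,0,-0.03,0],
    [0,0,-0.09,0],
    [0,0,-0.16,0],
    [0,0,-0.23,0],
    [0,0,-0.29,0],
    [0.06,0.015,-0.29,0],
    [0.15,0.04,-0.29,0],
    [0.25,0.065,-0.29,0],
    [0.35,0.09,-0.29,0],
    [0.45,0.117,-0.29,0],
    [0.556,0.144,-0.29,0]
  ]
}}

```text
time: 12.38
tool_pos: [0.5337, 0.1083, 0.3205]
eef_rot: [0.572, 0.82, 0.0, 0.0]
wrist_force: [1.1, -0.9, -4.7]
finger_gap: 0.0139
gripper_force: 45.0
```

Emit:
{"method": "send_rows", "body": {
  "motion": [
    [0.1,0.026,0,0],
    [0.2,0.052,0,0],
    [0.3,0.078,0,0],
    [0.4,0.104,0,0],
    [0.48,0.124,0,0],
    [0.53,0.137,0,0],
    [0.556,0.144,0,0],
    [0.556,0.144,0,0],
    [0.556,0.144,0,0]
  ]
}}

```text
time: 13.5
tool_pos: [0.5113, 0.3348, 0.3197]
eef_rot: [0.572, 0.82, -0.0, 0.0]
wrist_force: [0.1, 0.2, -4.4]
finger_gap: 0.0133
gripper_force: 45.0
```

```bash
python3 st.py; python3 - <<'E'
from h import *
cv2.imwrite('pics/s3.png',grab('side')['pixels'])
c=grab('wrist'); cv2.imwrite('pics/w3.png',c['pixels'])
E
```

```text
13.5 pos [0.5113 0.3348 0.3197] yaw 1.9233 F [ 0.1  0.2 -4.4] M [-0.098  0.047 -0.026] gap 0.0133 44.987608194351196 j6 0.151
```

View pics/s3.png

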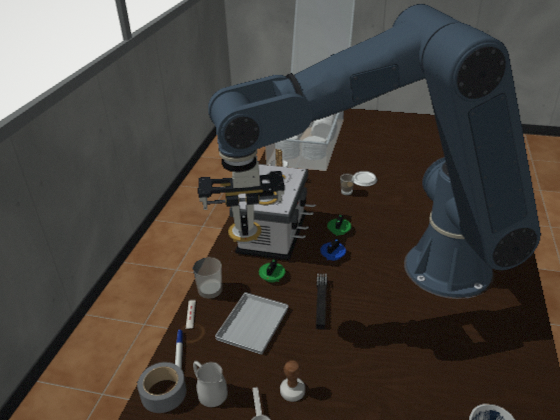

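View pics/w3.png

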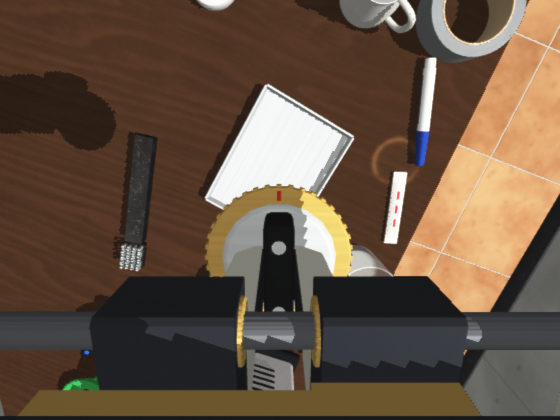

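Side view: the carrier hangs level in the gripper at (244,231), with the tray at (252,322). Wrist view: flange held at (279,240), tray corners at (268,86), (354,136), (205,198).

```bash
python3 - <<'E'
from h import *
c=grab('wrist'); P=[ray(c,u,v,.016)[:2] for u,v in[(268,86),(354,136),(205,198)]]
print(np.round(P,4),'centre',(P[1]+P[2])/2,np.linalg.norm(P[0]-P[1]),np.linalg.norm(P[0]-P[2]))
E
```

```text
[[0.4634 0.4305]
 [0.59   0.4111]
 [0.4314 0.264 ]] centre [0.51069293 0.33751734] 0.12809092353786145 0.16955032394583774
```

Emit:
{"method": "send_rows", "body": {
  "motion": [
    [0,0,0.06,0],
    [0,0,0.15,0],
    [0,0,0.25,0],
    [0,0,0.35,0],
    [0,0,0.45,0],
    [0,0,0.53,0],
    [0,0,0.58,0],
    [0,0,0.62,0],
    [0,0,0.64,0],
    [0,0,0.64,0]
  ]
}}

```text
time: 14.9
tool_pos: [0.5111, 0.3356, 0.0636]
eef_rot: [0.572, 0.82, -0.0, -0.0]
wrist_force: [0.2, 0.0, -6.1]
finger_gap: 0.0139
gripper_force: 45.0
```

```bash
python3 st.py
```

```text
14.9 pos [0.5111 0.3356 0.0636] yaw 1.924 F [ 0.2  0.  -6.1] M [-0.088  0.045 -0.001] gap 0.0139 44.98747944831848 j6 0.152
```

Centre confirmed to 2 mm. Lowering to about 1.5 mm above the expected floor contact (TCP 0.030), then slowly.

Emit:
{"method": "send_rows", "body": {
  "motion": [
    [0,0,0.02,0],
    [0,0,0.045,0],
    [0,0,0.065,0],
    [0,0,0.075,0],
    [0,0,0.08,0],
    [0,0,0.08,0]
  ]
}}

```text
time: 15.65
tool_pos: [0.5111, 0.3357, 0.0317]
eef_rot: [0.572, 0.82, 0.0, 0.0]
wrist_force: [-1.1, -0.1, -5.2]
finger_gap: 0.0137
gripper_force: 45.0
```

Emit:
{"method": "send_rows", "body": {
  "motion": [
    [0,0,0.001,0],
    [0,0,0.002,0],
    [0,0,0.003,0],
    [0,0,0.004,0],
    [0,0,0.004,0]
  ]
}}

```text
time: 16.27
tool_pos: [0.511, 0.3357, 0.03]
eef_rot: [0.572, 0.82, -0.0, -0.0]
wrist_force: [-0.2, 0.9, -4.6]
finger_gap: 0.0134
gripper_force: 45.0
```

Emit:
{"method": "send_rows", "body": {
  "motion": [
    [0,0,0.001,0],
    [0,0,0.002,0],
    [0,0,0.002,0]
  ]
}}

```text
time: 16.65
tool_pos: [0.5111, 0.3357, 0.0296]
eef_rot: [0.572, 0.82, 0.0, 0.0]
wrist_force: [-1.2, -1.8, 1.0]
finger_gap: 0.0131
gripper_force: 45.0
```

Floor contact (the weight is off the wrist). Release slowly and rise.

Emit:
{"method": "send_rows", "body": {
  "motion": [
    [0,0,0.0005,0],
    [0,0,0.0005,0],
    [0,0,0.0005,0]
  ],
  "force": 5
}}

```text
time: 17.02
tool_pos: [0.5112, 0.3357, 0.0296]
eef_rot: [0.572, 0.82, 0.0, 0.0]
wrist_force: [-3.6, -1.5, 5.6]
finger_gap: 0.0138
gripper_force: 5.0
```

Emit:
{"method": "send_rows", "body": {
  "motion": [
    [0,0,0,0],
    [0,0,0,0],
    [0,0,0,0],
    [0,0,-0.02,0],
    [0,0,-0.06,0],
    [0,0,-0.14,0],
    [0,0,-0.25,0],
    [0,0,-0.4,0],
    [0,0,-0.5,0],
    [0,0,-0.5,0],
    [0,0,-0.5,0]
  ],
  "claw": 150
}}

```text
time: 18.4
tool_pos: [0.5106, 0.3355, 0.2288]
eef_rot: [0.572, 0.82, -0.0, -0.0]
wrist_force: [-0.2, -0.5, -0.4]
finger_gap: 0.0383
gripper_force: 0.0
```

```bash
python3 st.py; python3 - <<'E'
from m import *
c=grab('side'); d=grab('scene')
a=cv2.resize(c['pixels'][150:370,180:360],(400,489)); b=cv2.resize(d['pixels'][150:260,150:390],(400,183)); b=np.vstack([b,np.zeros((306,400,3),np.uint8)])
cv2.imwrite('pics/end.png',np.hstack([a,b]))
print([np.round(proj(c,p),0) for p in[(.511,.336,.022),(.557,.0026,.184)]])
E
```

```text
18.4 pos [0.5106 0.3355 0.2288] yaw 1.9241 F [-0.2 -0.5 -0.4] M [-0.067 -0.019  0.011] gap 0.0383 0.0 j6 0.152
[array([252., 319.]), array([265., 197.])]
```

View pics/end.png

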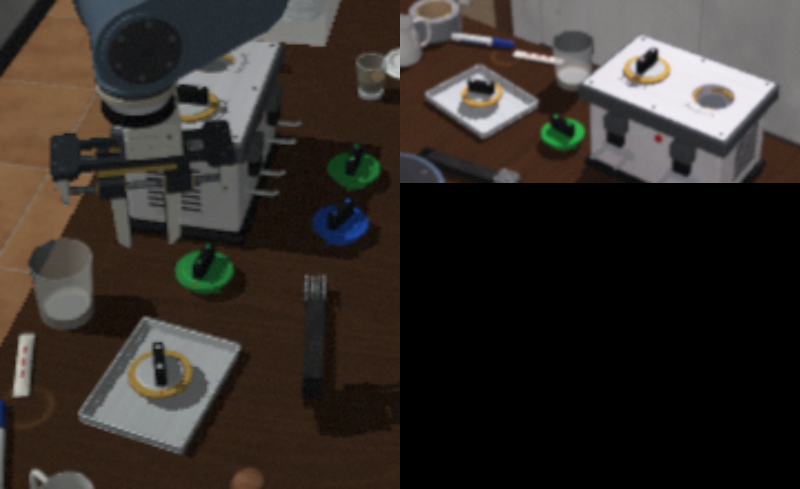

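The carrier stands upright mid-tray at (160,372), the other is still in its seat with its bar unturned at (645,62), and the emptied seat shows at (713,96).

```bash
python3 -c "
from cell import workorder; print(workorder.hand_in())"
```

```text
the job is handed in; nothing more can be done
None
```

I found by feel that carrier 2 (seen from the robot, the right-hand one) is the left-hand-threaded one; I unscrewed it clockwise and stood it upright mid-tray. I returned the other carrier to its starting angle after one try that bound at 0.56 N m, and handed the job in; no verdict came back.

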